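Rinse the stirring rod and hang it up to dry

TASK

Take the stirring rod with the hanging ring out of the rack, dip its foot into the leaning cup of the rinsing station and gently press the sprung plate at the bottom nearly all the way down (not hard against its stop) for about a second, then lift the rod out. Hang the rod by its ring on the peg of the drying stand and let go of it, so that it hangs still and straight down. Leave the other two tools in the rack and everything else on the bench where it is.

Things in the scene. Friction and masses are not known exactly. Their poses are not given: they have to be found in the camera images.
- rod: Stirring rod with a hanging ring, the only tool in the rack that has one. 191.5 mm long, 60 to 130 g. Origin at its tip (foot, 14 mm across), z up the 10 mm steel shaft. Round steel ring plate (32 mm across, 6 mm thick, 20 mm hole along x) centred at z 130 mm; above it a black handle from z 145.5 to 191.5 mm (12 mm along x, 16 mm along y).
- rod_tip (a point): Centre of the rod's foot end (the rod's origin).
- rod_eye (a point): Centre of the 20 mm hole in the rod's ring, 130 mm above the tip along the rod.
- rack: White tool rack block, 60 mm (x) by 200 mm (y) by 80 mm high, fixed to the bench, its long side roughly along the robot's forward direction, origin at the centre of its underside. Three 18 mm square wells on its line x = 0 at y = -68, 0 and +68 mm, floors 10 mm above the bench; one tool stands loosely in each, the rod may be in any of them.
- rinser: Rinsing station fixed to the bench: grey base 115 x 100 x 30 mm with a white box (top at 75 mm) behind a leaning steel cup. Origin on the bench right below the centre of the cup's mouth; its x axis points away from the cup's open side, roughly to the robot's right (-y).
- cup: Open round steel cup leaning 35 degrees: origin at the centre of its mouth (95 mm above the bench), z out of the mouth along the cup axis (up and roughly to the robot's left, +y). Inside 34 mm, outside 42 mm across. Its floor, a grey sprung plate 31 mm across, rests 45 to 58 mm below the mouth along the axis; this differs each time, is in no reading and must be felt.
- plate (a joint): How far the sprung touch plate is pushed down along the cup's axis from its rest position: 0 (up) to 0.007 m (fully down). It starts to give at about 2 N and is fully down at about 7 N; beyond this it is a rigid stop.
- peg_stand: Drying stand fixed to the bench: grey foot 120 x 110 x 15 mm, steel post 12 mm thick at x = +45 mm, 192 mm high, with one bare 6 mm steel peg. Origin on the bench, x points from the peg's tip towards the post.
- peg_tip (a point): Free end of the peg on its centre line, 192 mm above the bench, 20 mm on the -x side of the stand's origin.
- peg_root (a point): Where the peg's centre line meets the post, 178 mm above the bench; the peg is 66 mm long and rises 12 degrees towards its tip.
- plain_rod: Bystander in the rack: like the rod but with no ring; black handle 12 x 16 mm up to 169 mm; origin at its foot.
- spoon_rod: Bystander in the rack: steel rod that ends in a flat steel paddle 18 mm wide and 4 mm thick up to 177 mm; no ring; origin at its foot.
- beaker: Bystander: empty glass beaker 60 mm across, 75 mm high, origin under its centre.
- reagent: Bystander: capped amber bottle 60 mm across, 130 mm high, origin under its centre.
- jar: Bystander: white jar 56 mm across, 70 mm high, origin under its centre.
- petri: Bystander: closed dish 90 mm across, 16 mm high, origin under its centre.
- slide_box: Bystander: black box 85 x 100 x 35 mm, origin under its centre.
There are look-alikes about, which are no part of the job. What is shaped like the rinser but red is not meant.

How it is judged:
By the outcome, as a careful person would: the job done as asked, in the order asked, and still so for the second after the job is handed in, with the robot touching nothing.
It also fails if it takes over 64 s, if anything falls off the work surface, if the arm or the gripper's body presses on something with over 40 N, if the wrist force passes 120 N, or if a joint passes its speed limit or range.

ROBOT

A 6-joint arm with a two-finger parallel gripper is mounted at the origin on the work surface. World frame = base frame: x ahead of the robot, y to its left, z up, the work surface at z = 0. Lengths are in mm, angles in rad, forces in N, time in s.
With the tool pointing down it reaches from about 350 to 875 mm from the base axis. Payload 4.2 kg.
Tool frame: the origin (TCP) lies midway between the tips of the shut fingers; the grasp point (between the pads) lies 19 mm behind it; z points along the fingers, y is the line along which they close (so a half turn about z gives the same grasp; the last joint's range is limited). The gripper opens to 85 mm and grips with 20 to 120 N. Pads are 22 mm wide; open, the fingers measure 114 mm over their backs; the gripper's body (76 mm by 85 mm) begins 54 mm behind the grasp point. The pads swing forward as they close: fully open they stand 13 mm farther back than shut.
Start: joints at [1.483, 0.385, 0.008, 0, -1.194, -0.259], TCP at [212.398, 587.781, 231.312] pointing down, gripper open.
Joint ranges: [-3.14, 3.14], [-1.21, 2.06], [-1.07, 1.41], [-3.16, 2.05], [-2.99, -0.16], [-3.1, 3.1]. Speed limits (rad/s): [2.79, 2.79, 3.14, 3.14, 3.14, 3.14].

INTERFACE

Orientations are given as a unit quaternion [x, y, z, w].
In Python, from bench import read_state, capture, sign_off, look_for, silhouettes gives the robot as it stands.
- The arm moves only by the tool arm_command, never from a script. Its argument "plan" is a list of rows, each an object of numbers: "x", "y", "z": the shift along the tool's x, y, z in mm; "rx", "ry", "rz": the turn, a rotation vector about the tool's x, y, z in degrees. A call has 1 to 5 rows; each row shifts and turns the commanded pose from where the row before left it, along the tool's axes as they then stand; what a row does not reach is not made up. A row lasts 1/10 s, in which the tool goes at most 50 mm and 8.59 degrees, less where a joint would pass 70% of its speed; a pose out of reach is approached as far as the arm can. A call with a gripper value outside its range is refused whole. "claw" is the closure in counts, from 0 (fully open) to 255 (shut), set as the call begins (left out, the last holds). The fingers move at their own pace and stop on an object; "newtons" is the grip in N (left out, the last holds). Time passes only in rows, so rows that do not move let the fingers close. It gives the time, the measured TCP pose, the force, the opening and the grip force at its end, in the units of the state.
- read_state(): the state, without advancing time (a new reading comes with each control period).
- capture(name): name is "scene" or "top" or "wrist"; returns a dict with "pixels" (400x640x3 uint8, red, green, blue), "depth" (400x640 float32, mm along the optical axis (not along the pixel's ray), 0 where there is no reading), "K" (3x3 intrinsics, pixels), "D" ([k1, k2, p1, p2, k3] as OpenCV has them; the pictures are not rectified), "origin" and "attitude" of the camera in the world; the wrist camera has in their place "tool_from_camera" (4x4, takes a point from camera to tool coordinates, whose origin is the TCP and whose axes are the flange's). Camera axes: x right, y down, z forward; pixel columns grow to the right and rows downward; lengths in mm; the calibration is good to about 2 mm. A picture is of the moment at which its call begins: read the wrist's pose just before it.
- sign_off(): hands the job in; it is judged then, once.
Trained networks look in the newest picture that a camera, given by its name, has taken for a name from the list of things; names that differ only in an ending like _2 or _b are one class to them, and where a whole thing is asked for, a point or a joint stands for the part that bears it (a point fixed in the world has none). Each returns a list of dicts, best first, with "confidence" (0 to 1); they miss things now and then, are a little off and sometimes report something else, mostly with a low value. They report only what shows in the picture. A call takes as long as a camera call. They do not tell look-alikes from the thing itself.
- look_for(camera, query): "bbox" ([left, top, right, bottom] in pixels, round what is visible of it).
- silhouettes(camera, query): "pixels" (400x640 bool, what is visible of it) and "bbox" ([left, top, right, bottom] in pixels, round what is visible of it).
The state is a dict: "clock": time; "joint_positions": joint angles; "joint_velocities": joint speeds; "joint_efforts": joint torques, N m; "tool_pos": TCP position; "tcp_rot": TCP orientation; "wrist_force": force on the tool from outside, world axes, zero at the start; "torque": the same for the moment, N m; "width": finger opening in mm; "grasp_force": force on a finger pad.
Only numpy, scipy, OpenCV 4.12 (cv2) and the standard library are available. Lean on these libraries where they do the work, as an engineer would, in place of code of your own. Each camera call takes 0.05 s, during which the arm holds its last target. There are 200 camera calls.

## Working session

There is one attempt and no reset: what is moved stays moved. The work goes in short steps, Python scripts to look and compute and a tool call to move; the robot and the scene stay as the last step left them, time stands still between calls to the robot, and variables do not carry over. Pictures are saved under pics/ and viewed, at most 10 in all, crops included, and the job is handed in when it is done.

Besides the shell and the picture viewer there is one more tool, called after "Call:" as name([rows], argument=value, ...), one row to a line, values as JSON. arm_command: Moves the arm, as the interface text tells. Its arguments: {"type":"object","properties":{"plan":{"type":"array","items":{"type":"object","properties":{"x":{"type":"number"},"y":{"type":"number"},"z":{"type":"number"},"rx":{"type":"number"},"ry":{"type":"number"},"rz":{"type":"number"}}}},"claw":{"type":"number"},"newtons":{"type":"number"}},"required":["plan"]}

```bash
mkdir -p pics; ls
cat > h.py <<'E'
import numpy as np, cv2
from scipy.spatial.transform import Rotation as R
from bench import read_state, capture, sign_off, look_for, silhouettes
def pose(c,s=None):
    if 'tool_from_camera' in c:
        T=np.eye(4);T[:3,:3]=R.from_quat(s['tcp_rot']).as_matrix();T[:3,3]=s['tool_pos']
        return T@np.array(c['tool_from_camera'])
    T=np.eye(4);a=np.array(c['attitude'])
    T[:3,:3]=a if a.shape==(3,3) else R.from_quat(a).as_matrix();T[:3,3]=c['origin'];return T
def cloud(c,s=None):
    """world xyz for each pixel, nan where no depth"""
    v,u=np.mgrid[:400,:640];p=np.stack([u,v],-1).reshape(-1,1,2).astype(np.float64)
    n=cv2.undistortPoints(p,np.array(c['K']),np.array(c['D'],float)).reshape(400,640,2)
    d=np.where(c['depth']>0,c['depth'],np.nan)[...,None]
    P=np.concatenate([n*d,d],-1);T=pose(c,s)
    return P@T[:3,:3].T+T[:3,3]
def proj(c,X,s=None):
    T=np.linalg.inv(pose(c,s));
    q=np.atleast_2d(X)@T[:3,:3].T+T[:3,3]
    return cv2.projectPoints(q.reshape(-1,1,3),np.zeros(3),np.zeros(3),np.array(c['K']),np.array(c['D'],float))[0].reshape(-1,2)
def save(c,n,box=None,k=1):
    im=c['pixels'][...,::-1].copy()
    if box: im=im[box[1]:box[3],box[0]:box[2]]
    cv2.imwrite(f'pics/{n}.png',cv2.resize(im,None,fx=k,fy=k))
E
cat > a.py <<'E'
from h import *
s=read_state();print(s)
for n in ['scene','top']:
    c=capture(n);P=cloud(c);save(c,n);print(n,c['origin'],c['attitude'],c['K'])
    np.savez(n,P=P,px=c['pixels'])
    for q in ['rod','rack','rinser','cup','peg_stand','plain_rod','spoon_rod','beaker','reagent','jar','petri','slide_box']:
        for r in silhouettes(n,q)[:3]:
            m=r['pixels'];X=P[m];X=X[~np.isnan(X[:,0])]
            if len(X): print(q,round(r['confidence'],2),np.round(r['bbox']),np.median(X,0).round(),np.percentile(X,2,axis=0).round(),np.percentile(X,98,axis=0).round())
E
python3 a.py; cd pics; python3 -c "
import cv2,numpy as np
"
```

```text
pics
{'clock': 0.0, 'joint_positions': array([ 1.48259458e+00,  3.85556619e-01,  6.62065540e-03, -5.25833161e-04,
       -1.19401903e+00, -2.58594722e-01]), 'joint_velocities': array([ 0.00148398, -0.00185136, -0.00095215,  0.00109202,  0.00123268,
        0.0011861 ]), 'joint_efforts': array([ 1.83671714e-04, -3.92286837e+01,  1.88403797e+01,  4.18612093e+00,
       -4.70003040e-03,  1.36151741e-06]), 'tool_pos': array([212.20760404, 587.23794918, 230.21555598]), 'tcp_rot': array([ 9.84986813e-01, -1.72626050e-01, -1.51639151e-04,  1.09621397e-03]), 'wrist_force': array([-0.48104884,  0.5323518 , -0.09347338]), 'torque': array([ 0.04625543, -0.01562653,  0.04536215]), 'grasp_force': 0.0, 'width': 85.68837303052942}
scene [1013.44307844 -705.55887149  962.79090477] [ 0.88803081  0.25327477 -0.10282027 -0.36970416] [[438.82232571   0.         319.05462539]
 [  0.         438.82232571 197.20330097]
 [  0.           0.           1.        ]]
rod 0.59 [312. 179. 318. 213.] [576.  -9. 152.] [498. -18.  -1.] [580. 115. 202.]
rack 0.67 [283. 196. 352. 252.] [586. -31.  69.] [476. -37.   1.]
[... 2483 characters left out ...]
spoon_rod 0.66 [329. 256. 361. 291.] [ 373. -125.   34.] [ 325. -173.   26.] [419. -72.  43.]
spoon_rod 0.17 [252. 253. 273. 277.] [386. 155.  15.] [346. 114.   6.] [426. 195.  24.]
beaker 0.61 [223. 182. 262. 224.] [605. 230.  15.] [548. 175.   5.] [669. 290. 189.]
beaker 0.58 [267. 141. 282. 164.] [787. 132.  32.] [752. 103.  -4.] [818. 157.  79.]
beaker 0.17 [338. 140. 355. 166.] [ 775. -122.   87.] [ 756. -159.   -3.] [813. -95. 135.]
reagent 0.71 [340. 142. 353. 165.] [ 774. -122.   89.] [ 756. -152.    4.] [813. -97. 135.]
jar 0.57 [188. 246. 206. 259.] [417. 382.  67.] [394. 363.  10.] [441. 410.  77.]
petri 0.66 [252. 252. 276. 278.] [386. 154.  15.] [346. 114.   0.] [426. 195.  24.]
```

```bash
python3 -c "
import cv2
im=cv2.imread('pics/scene.png');cv2.imwrite('pics/s1.png',cv2.resize(im[110:400,150:430],None,fx=2.06,fy=2.06))"
```

```text
(no output)
```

View pics/s1.png

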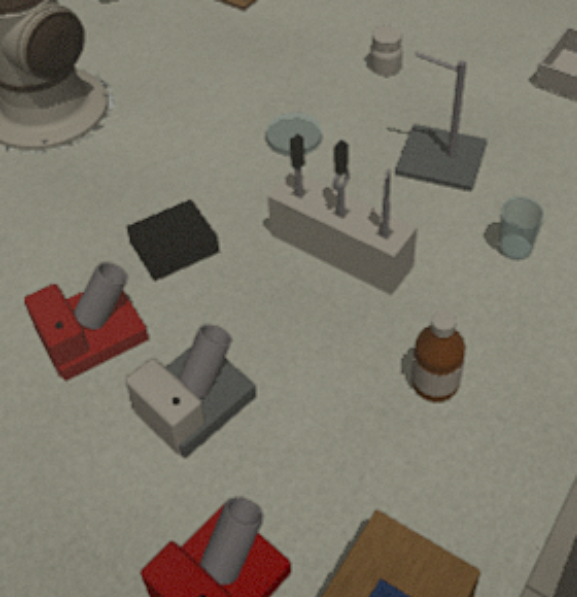

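The crop shows the rod with the ring in the middle well at (340,180). The grey rinser is at (200,380), and the peg stand's post is at (460,65) with the peg tip to its left at (418,52). Next I'll fit their poses from the clouds.

```bash
cat > b.py <<'E'
from h import *
from scipy.optimize import least_squares
def sel(P,lo,hi):
    m=np.all((P>lo)&(P<hi),-1);return P[m]
for n in ['scene','top']:
    P=np.load(n+'.npz')['P']
    for nm,lo,hi in [('rack',(450,-70,73),(700,70,88)),('foot',(520,150,10),(700,310,22)),('base',(480,-400,24),(640,-220,36)),('slab',(480,-400,70),(640,-300,80))]:
        X=sel(P,lo,hi)
        if len(X)>10:
            r=cv2.minAreaRect(X[:,:2].astype(np.float32));print(n,nm,len(X),np.round(r[0]),np.round(r[1]),round(r[2],1),'zmed',np.median(X[:,2]).round(1))
    # peg: high points of stand
    X=sel(P,(530,150,30),(720,310,230));print('stand high',len(X));
    for z0 in range(30,210,20):
        Y=X[(X[:,2]>z0)&(X[:,2]<=z0+20)]
        if len(Y):print(z0,len(Y),np.median(Y,0).round(),Y.min(0).round(),Y.max(0).round())
    # cup
    C=sel(P,(500,-330,45),(620,-220,115))
    np.set_printoptions(suppress=True)
    def f(p):
        ox,oy,psi=p;a=np.deg2rad(35)
        ax=np.array([np.sin(a)*np.cos(psi),np.sin(a)*np.sin(psi),np.cos(a)])
        d=C-np.array([ox,oy,95]);h=d@ax;r=np.linalg.norm(d-h[:,None]*ax,axis=1)
        ins=np.minimum(np.abs(r-21),np.abs(r-17))
        return np.where((h<5),ins,ins+h-5)
    best=min((least_squares(f,(x,y,ps),loss='soft_l1') for x in(545,565) for y in(-270,-250) for ps in(1.3,1.57,1.9)),key=lambda r:r.cost)
    print('cup',best.x,best.cost,len(C),np.median(best.fun))
    X=sel(P,(540,-40,90),(610,30,215));print('rod',len(X))
    for z0 in range(90,215,15):
        Y=X[(X[:,2]>z0)&(X[:,2]<=z0+15)]
        if len(Y):print(z0,len(Y),np.median(Y,0).round())
E
python3 b.py
```

```text
scene rack 1146 [573.  -5.] [ 65. 203.] 89.4 zmed 78.8
scene foot 860 [608. 231.] [120. 115.] 14.2 zmed 14.0
scene base 595 [ 553. -306.] [118. 101.] 79.1 zmed 28.8
scene slab 594 [ 547. -332.] [64. 89.] 77.9 zmed 73.7
stand high 219
30 17 [622. 233.  38.] [616. 228.  30.] [628. 236.  50.]
50 23 [625. 233.  61.] [616. 228.  50.] [629. 238.  70.]
70 15 [623. 233.  81.] [617. 228.  71.] [628. 238.  88.]
90 23 [624. 233.  98.] [617. 228.  90.] [629. 237. 110.]
110 21 [624. 233. 120.] [616. 230. 110.] [628. 240. 130.]
130 22 [623. 232. 140.] [616. 229. 130.] [627. 238. 149.]
150 20 [626. 232. 161.] [619. 229. 151.] [629. 237. 169.]
170 61 [610. 231. 183.] [564. 222. 171.] [628. 244. 189.]
190 17 [582. 225. 191.] [559. 216. 190.] [627. 241. 196.]
cup [ 560.24674467 -264.33516715    1.29611346] 3527.8820577646743 666 1.3479027545772198
rod 175
90 15 [575.  -9.  99.]
105 15 [576.  -7. 112.]
120 25 [576.  -5. 128.]
135 22 [575. -15. 145.]
150 21 [575. -11. 160.]
165 26 [578. -11. 174.]
180 22 [578. -11. 187.]
195 29 [575.  -7. 199.]
top rack 841 [574.  -4.] [ 60. 200.] 89.4 zmed 80.1
top foo
[... 254 characters left out ...]
54.] [621. 236.  68.]
70 5 [618. 232.  79.] [616. 231.  72.] [624. 237.  85.]
90 5 [619. 232. 105.] [617. 230.  94.] [623. 236. 109.]
110 5 [618. 236. 118.] [615. 231. 111.] [623. 238. 127.]
130 4 [619. 232. 145.] [616. 231. 139.] [623. 234. 149.]
150 2 [619. 233. 161.] [619. 232. 154.] [620. 234. 168.]
170 36 [604. 232. 186.] [562. 220. 177.] [626. 242. 190.]
190 14 [573. 224. 194.] [559. 218. 191.] [625. 237. 199.]
cup [ 560.42783098 -266.98519137    1.26271477] 2783.3215299957546 350 2.925927404017571
rod 49
90 7 [570.  -4.  92.]
105 2 [570.  -3. 114.]
120 4 [570.  -6. 130.]
135 7 [571. -14. 144.]
150 4 [574.   5. 151.]
165 5 [568.  -5. 176.]
180 2 [572.  -9. 195.]
195 18 [572.  -5. 201.]
```

Call:
arm_command([
  {"x":38,"y":30.5,"z":-6},
  {"x":38,"y":30.5,"z":-6},
  {"x":38,"y":30.5,"z":-6},
  {"x":38,"y":30.5,"z":-6},
  {"x":38,"y":30.5,"z":-6},
])

```text
invalid input
```

Call:
arm_command([
  {"x":38,"y":30.5,"z":-6},
  {"x":38,"y":30.5,"z":-6},
  {"x":38,"y":30.5,"z":-6},
  {"x":38,"y":30.5,"z":-6},
  {"x":38,"y":30.5,"z":-6},
])

```text
invalid input
```

```bash
cat > c.py <<'E'
from h import *
s=read_state();c=capture('wrist');P=cloud(c,s);save(c,'w1');np.savez('w1',P=P,px=c['pixels'])
print(s['clock'],s['tool_pos'],s['joint_positions'].round(2),c['tool_from_camera'],c['K'])
print('rod proj',proj(c,[[574,-5,201],[574,-5,140]],s))
for q in ['rod','plain_rod','spoon_rod','rack']:
    for r in look_for('wrist',q)[:2]: print(q,r)
E
python3 c.py
```

```text
1.3 [212.40434964 587.77725582 231.31328322] [ 1.48  0.38  0.01 -0.   -1.19 -0.26] [[-2.25870379e-04 -9.47126781e-01 -3.20859486e-01  8.39798868e+01]
 [ 9.99999569e-01 -5.02939376e-04  7.80644118e-04 -1.69083246e-01]
 [-9.00741820e-04 -3.20859172e-01  9.47126486e-01 -1.42779788e+02]
 [ 0.00000000e+00  0.00000000e+00  0.00000000e+00  1.00000000e+00]] [[340.16010437   0.         314.92372524]
 [  0.         340.16010437 190.29715674]
 [  0.           0.           1.        ]]
rod proj [[-760185.64896037  856352.64803   ]
 [  -7771.80051122    9659.72851047]]
```

View pics/w1.png

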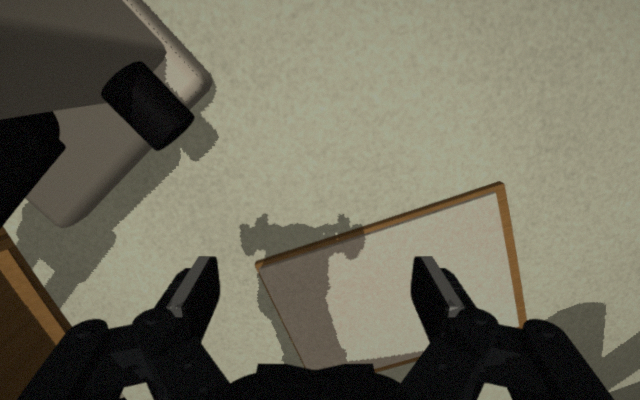

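The picture shows only the bench and a tray, because the arm did not move: both calls were rejected as invalid. I'll retry with every key given.

Call:
arm_command([
  {"x":38,"y":30.5,"z":-6,"rx":0,"ry":0,"rz":0},
  {"x":38,"y":30.5,"z":-6,"rx":0,"ry":0,"rz":0},
  {"x":38,"y":30.5,"z":-6,"rx":0,"ry":0,"rz":0},
  {"x":38,"y":30.5,"z":-6,"rx":0,"ry":0,"rz":0},
  {"x":38,"y":30.5,"z":-6,"rx":0,"ry":0,"rz":0},
], claw=0, newtons=40)

```text
clock: 2.05
tool_pos: [339.9, 378.0, 261.8]
tcp_rot: [0.985, -0.172, 0.0, -0.0]
wrist_force: [1.7, -0.4, 0.3]
width: 85.6
grasp_force: 0.0
```

Call:
arm_command([
  {"x":38,"y":30.5,"z":-6,"rx":0,"ry":0,"rz":0},
  {"x":38,"y":30.5,"z":-6,"rx":0,"ry":0,"rz":0},
  {"x":38,"y":30.5,"z":-6,"rx":0,"ry":0,"rz":0},
  {"x":38,"y":30.5,"z":-6,"rx":0,"ry":0,"rz":0},
  {"x":0,"y":0,"z":-5,"rx":0,"ry":0,"rz":0},
])

```text
clock: 2.55
tool_pos: [442.5, 209.2, 290.9]
tcp_rot: [0.984, -0.176, 0.0, 0.0]
wrist_force: [0.4, -0.0, 0.2]
width: 85.7
grasp_force: 0.0
```

```bash
sed -i "s/'w1'/'w2'/g" c.py; python3 c.py
```

```text
2.55 [442.5194916  209.20945041 290.93103136] [ 0.77  0.11 -0.21  0.   -1.25  0.44] [[-2.25320868e-04 -9.47128764e-01 -3.20853632e-01  8.39788141e+01]
 [ 9.99999572e-01 -5.01374563e-04  7.77754944e-04 -1.77489500e-01]
 [-8.97501929e-04 -3.20853320e-01  9.47128472e-01 -1.42778964e+02]
 [ 0.00000000e+00  0.00000000e+00  0.00000000e+00  1.00000000e+00]] [[340.16010437   0.         314.92372524]
 [  0.         340.16010437 190.29715674]
 [  0.           0.           1.        ]]
rod proj [[ 570.31718377 -109.43786074]
 [ 517.49257783  -73.02183977]]
plain_rod {'bbox': [487.4, 0.7, 573.1, 33.0], 'confidence': 0.95}
spoon_rod {'bbox': [530.8, 70.0, 640.0, 146.9], 'confidence': 0.71}
spoon_rod {'bbox': [178.4, 0.3, 313.4, 90.7], 'confidence': 0.2}
rack {'bbox': [427.3, 1.4, 530.1, 66.3], 'confidence': 0.78}
```

View pics/w2.png

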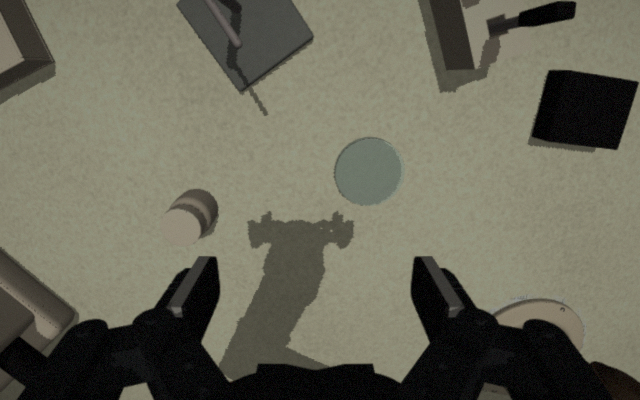

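The picture shows the plain rod's handle at (540,18), the peg at about (222,20) and the petri dish at (368,170). The ringed rod is still out of view, so I'll go on.

Call:
arm_command([
  {"x":35,"y":35,"z":0,"rx":0,"ry":0,"rz":0},
  {"x":35,"y":35,"z":0,"rx":0,"ry":0,"rz":0},
  {"x":35,"y":35,"z":0,"rx":0,"ry":0,"rz":0},
  {"x":35,"y":35,"z":0,"rx":0,"ry":0,"rz":0},
  {"x":5,"y":15,"z":0,"rx":0,"ry":0,"rz":0},
])

```text
clock: 3.3
tool_pos: [525.7, 16.8, 289.3]
tcp_rot: [0.985, -0.173, -0.001, 0.001]
wrist_force: [-0.3, 0.3, -0.5]
width: 85.4
grasp_force: 0.0
```

```bash
sed -i "s/'w2'/'w3'/g" c.py
cat >> c.py <<'E'
for r in silhouettes('wrist','rod')[:1]:
    X=P[r['pixels']];X=X[~np.isnan(X[:,0])];print(r['bbox'],len(X))
    Y=X[X[:,2]>193];rr=cv2.minAreaRect(Y[:,:2].astype(np.float32));print('top',len(Y),Y.mean(0),rr)
    Y=X[(X[:,2]>125)&(X[:,2]<152)];rr=cv2.minAreaRect(Y[:,:2].astype(np.float32));print('ring',len(Y),Y.mean(0),rr)
E
python3 c.py
```

```text
3.3 [525.66707196  16.79294814 289.26375797] [ 0.34  0.18 -0.13  0.   -1.26  0.88] [[-2.27353601e-04 -9.47127032e-01 -3.20858744e-01  8.39795182e+01]
 [ 9.99999569e-01 -5.04087231e-04  7.79411952e-04 -1.70320921e-01]
 [-8.99942924e-04 -3.20858429e-01  9.47126738e-01 -1.42781117e+02]
 [ 0.00000000e+00  0.00000000e+00  0.00000000e+00  1.00000000e+00]] [[340.16010437   0.         314.92372524]
 [  0.         340.16010437 190.29715674]
 [  0.           0.           1.        ]]
rod proj [[320.63708428 123.94829096]
 [319.31731625 114.14216092]]
rod {'bbox': [299.9, 96.9, 332.9, 136.0], 'confidence': 0.82}
plain_rod {'bbox': [336.9, 160.8, 355.1, 210.6], 'confidence': 0.69}
spoon_rod {'bbox': [272.9, 13.2, 305.0, 53.6], 'confidence': 0.65}
spoon_rod {'bbox': [0.0, 83.1, 194.7, 244.4], 'confidence': 0.45}
rack {'bbox': [251.9, 0.0, 369.7, 200.9], 'confidence': 0.85}
rack {'bbox': [336.1, 158.9, 351.7, 210.1], 'confidence': 0.61}
[301.2, 99.0, 335.7, 134.8] 753
top 409 [574.56436117  -3.64257222 201.15927184] ((574.1591796875, -3.6274051666259766), (15.877008438110352, 11.4268159866333), 83.9534683227539)
ring 106 [575.26899859  -3.63512755 145.50892101] ((574.826904296875, -3.6643543243408203), (29.665237426757812, 6.9568867683410645), 81.53369903564453)
```

View pics/w3.png

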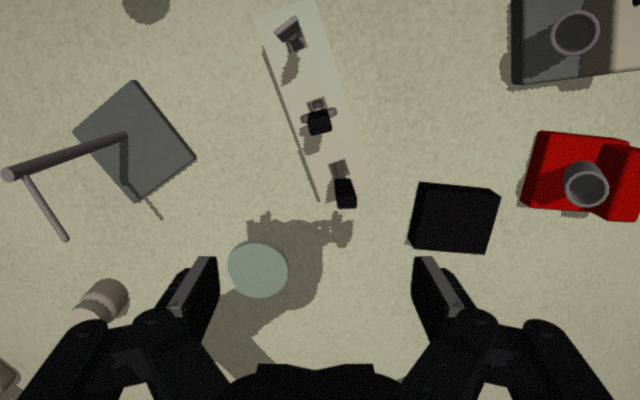

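The picture shows the ringed rod at (319,120), the plain rod at (345,190) and the spoon at (290,35). The peg tip is at (65,238) and the grey cup's mouth at (576,32). The rod stands at (574.3, -3.7), with its hole axis near yaw -7°, so I'll go in for the grasp.

Call:
arm_command([
  {"x":49,"y":2.7,"z":0,"rx":0,"ry":0,"rz":0},
  {"x":3.7,"y":0,"z":0,"rx":0,"ry":0,"rz":-6.3},
  {"x":0,"y":0,"z":0,"rx":0,"ry":0,"rz":-6.3},
  {"x":0,"y":0,"z":30,"rx":0,"ry":0,"rz":0},
  {"x":0,"y":0,"z":30,"rx":0,"ry":0,"rz":0},
])

```text
clock: 4.1
tool_pos: [573.5, -0.2, 230.6]
tcp_rot: [0.998, -0.062, 0.001, -0.001]
wrist_force: [0.0, 0.5, -0.6]
width: 85.4
grasp_force: 0.0
```

Run:
```python
from h import *
s=read_state();c=capture('wrist');P=cloud(c,s)
M=R.from_quat(s['tcp_rot']).as_matrix();print(s['tool_pos'],M.round(3))
for r in silhouettes('wrist','rod')[:1]:
    X=P[r['pixels']];X=X[~np.isnan(X[:,0])];print(r['bbox'],len(X))
    Y=X[X[:,2]>193];rr=cv2.minAreaRect(Y[:,:2].astype(np.float32));print('top',len(Y),Y.mean(0),rr)
    d=np.r_[rr[0],201]-s['tool_pos'];print('in tool',d@M)
```

```text
[ 5.73539140e+02 -2.05866319e-01  2.30570521e+02] [[ 0.992 -0.124  0.003]
 [-0.124 -0.992  0.001]
 [ 0.003 -0.001 -1.   ]]
[298.9, 164.8, 338.2, 241.4] 1899
top 631 [575.56403535  -3.95561675 200.37777587] ((574.1629638671875, -3.638850212097168), (15.225811958312988, 11.721017837524414), 83.2802505493164)
in tool [ 0.95984155  3.36998308 29.56877004]
```

Call:
arm_command([
  {"x":1,"y":3.4,"z":15,"rx":0,"ry":0,"rz":0},
  {"x":0,"y":0,"z":25,"rx":0,"ry":0,"rz":0},
  {"x":0,"y":0,"z":25,"rx":0,"ry":0,"rz":0},
  {"x":0,"y":0,"z":0,"rx":0,"ry":0,"rz":0},
])

```text
clock: 4.6
tool_pos: [572.1, -4.9, 163.6]
tcp_rot: [0.998, -0.063, -0.003, 0.001]
wrist_force: [-0.4, -0.5, -0.3]
width: 85.4
grasp_force: 0.0
```

Call:
arm_command([
  {"x":0,"y":0,"z":0,"rx":0,"ry":0,"rz":0},
  {"x":0,"y":0,"z":0,"rx":0,"ry":0,"rz":0},
  {"x":0,"y":0,"z":0,"rx":0,"ry":0,"rz":0},
  {"x":0,"y":0,"z":0,"rx":0,"ry":0,"rz":0},
  {"x":0,"y":0,"z":0,"rx":0,"ry":0,"rz":0},
], claw=255, newtons=60)

```text
clock: 5.1
tool_pos: [574.2, -5.5, 166.3]
tcp_rot: [0.998, -0.063, 0.001, -0.0]
wrist_force: [0.0, 0.1, 2.5]
width: 15.0
grasp_force: 58.3
```

Call:
arm_command([
  {"x":0,"y":0,"z":-25,"rx":0,"ry":0,"rz":0},
  {"x":0,"y":0,"z":-40,"rx":0,"ry":0,"rz":0},
  {"x":0,"y":0,"z":-40,"rx":0,"ry":0,"rz":0},
  {"x":0,"y":0,"z":-30,"rx":0,"ry":0,"rz":0},
  {"x":0,"y":0,"z":0,"rx":0,"ry":0,"rz":0},
])

```text
clock: 5.6
tool_pos: [575.7, -5.6, 305.8]
tcp_rot: [0.998, -0.063, 0.005, -0.001]
wrist_force: [0.2, -0.6, -0.6]
width: 15.1
grasp_force: 58.9
```

```bash
cat > d.py <<'E'
from h import *
s=read_state();c=capture('wrist');P=cloud(c,s);save(c,'w4');np.savez('w4',P=P,px=c['pixels'])
M=R.from_quat(s['tcp_rot']).as_matrix();print(s['clock'],s['tool_pos'],s['wrist_force'],s['joint_positions'].round(2))
for r in silhouettes('wrist','rod')[:1]:
    print(r['bbox'],r['confidence']);X=P[r['pixels']];X=X[~np.isnan(X[:,0])];T=(X-s['tool_pos'])@M
    for z0 in range(-60,200,15):
        Y=T[(T[:,2]>z0)&(T[:,2]<=z0+15)]
        if len(Y)>2:print(z0,len(Y),np.median(Y,0).round(1),Y.min(0).round(1),Y.max(0).round(1))
E
python3 d.py
```

```text
5.6 [575.73470652  -5.64963721 305.80916136] [ 0.17266327 -0.63967546 -0.64770543] [ 0.27  0.25  0.    0.   -1.31  1.17]
[286.1, 167.9, 342.3, 319.6] 0.77
-45 1228 [  1.8   0.2 -35. ] [ -7.2  -7.2 -36.9] [  6.2   7.6 -30. ]
-30 724 [  5.3   0.2 -23.3] [  3.6  -7.5 -30. ] [  6.5   7.5 -15. ]
-15 576 [ 5.  -0.2 -7.9] [  3.3  -7.9 -15. ] [12.2  7.7 -0. ]
0 286 [ 5.  -0.2  4.8] [ 1.3 -7.9  0.1] [ 5.9  8.  14.9]
15 322 [ 2.   5.8 21.8] [ -1.8 -15.5  15. ] [ 2.9 15.5 30. ]
30 531 [ 1.6 -0.3 35.4] [ -3.8 -13.8  30. ] [ 4.6 14.9 45. ]
45 141 [ 3.4 -0.3 51.6] [-1.  -5.3 45. ] [ 4.6  4.7 60. ]
60 117 [ 3.3 -0.3 67.4] [-0.1 -5.1 60.2] [ 4.4  4.4 75. ]
75 98 [ 3.4 -0.4 81.7] [-0.7 -5.3 75.2] [ 4.6  4.6 89.9]
90 80 [ 3.4 -0.4 97.2] [ 0.5 -5.  90. ] [  4.4   4.2 104.8]
105 69 [  3.3  -0.4 111.9] [ -0.5  -5.2 105.4] [  4.2   4.4 119.3]
120 62 [  3.4  -0.8 127.1] [ -0.9  -5.6 120.1] [  4.5   3.8 134.9]
135 113 [  3.4  -0.4 144.1] [ -4.2  -7.5 135.5] [  6.2   5.8 149.9]
150 12 [  4.2   1.8 151.3] [-68.   -7.6 150.2] [  5.9  14.3 161.3]
```

View pics/w4.png

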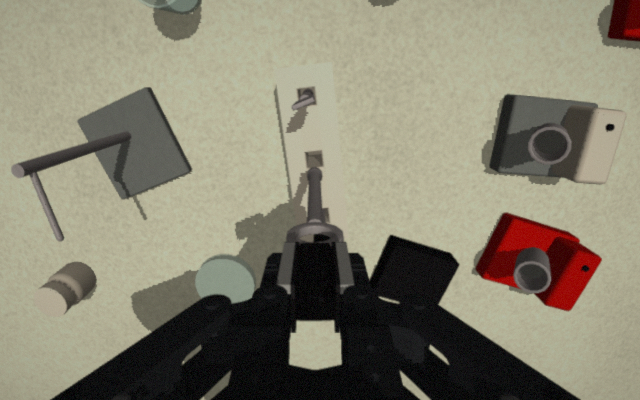

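The picture shows the rod gripped straight, with its ring at (315,232) and its foot over the empty well at (315,160). The grey cup's mouth is at (550,145). The peg runs from its tip at (60,240) to the post top at (20,170). I can measure both the cup and the peg from this view.

```bash
cat > e.py <<'E'
from h import *
from scipy.optimize import least_squares
np.set_printoptions(suppress=True)
d=np.load('w4.npz');P=d['P'];px=d['px']
def sel(lo,hi):
    m=np.all((P>lo)&(P<hi),-1);return P[m]
for nm,lo,hi in [('base',(480,-400,24),(640,-220,36)),('slab',(480,-400,70),(640,-300,80)),('foot',(500,140,10),(700,320,22))]:
    X=sel(lo,hi);r=cv2.minAreaRect(X[:,:2].astype(np.float32));print(nm,len(X),np.round(r[0],1),np.round(r[1],1),round(r[2],1),np.median(X[:,2]))
# cup: keep outside of slab/base
C=sel((520,-315,38),(610,-220,115))
def f(p,full=False):
    ox,oy,psi=p;a=np.deg2rad(35)
    ax=np.array([np.sin(a)*np.cos(psi),np.sin(a)*np.sin(psi),np.cos(a)])
    q=C-np.array([ox,oy,95]);h=q@ax;r=np.linalg.norm(q-h[:,None]*ax,axis=1)
    e=np.minimum(np.abs(r-21),np.abs(r-17))
    rim=np.hypot(np.maximum(np.abs(r-19)-2,0),h) 
    e=np.where(h>-1,rim,e)
    return np.where(h<-44,np.minimum(e,3),e)
b=min((least_squares(f,(x,y,p),loss='soft_l1',f_scale=1.5) for x in(555,562) for y in(-270,-260) for p in(1.3,1.4)),key=lambda r:r.cost)
print('cup',b.x,np.rad2deg(b.x[2]),b.cost,len(C),np.median(np.abs(b.fun)))
# peg
X=sel((535,150,170),(640,320,215))
print('peg pts',len(X));
xs=X[np.argsort(X[:,0])]
for k in range(555,640,6):
    Y=X[(X[:,0]>k)&(X[:,0]<=k+6)]
    if len(Y):print(k,len(Y),np.median(Y,0).round(1),Y.min(0).round(1),Y.max(0).round(1))
E
python3 e.py
```

```text
base 3556 [ 553.3 -302. ] [115.4 100.7] 78.6 30.20680553217457
slab 2574 [ 546.1 -338.9] [45.7 89.3] 78.8 75.13338662254796
foot 6824 [607.8 232.7] [120.8 111.4] 14.3 14.842663955736413
cup [ 561.41586067 -258.75704299    1.39561536] 79.96287004834588 2166.5623960840476 1612 1.2162154431864352
peg pts 1023
555 37 [559.  219.3 193.8] [556.5 217.9 189.8] [560.7 222.4 195.6]
561 59 [563.9 220.3 192.7] [561.1 218.2 188.9] [566.9 225.2 194.9]
567 58 [569.8 221.7 191.5] [567.  219.9 187.2] [573.  225.6 194.3]
573 57 [576.  223.4 190.1] [573.  221.2 185.5] [578.7 228.4 192.5]
579 61 [581.8 225.  189. ] [579.1 222.7 184.4] [584.8 229.1 191. ]
585 57 [587.9 226.7 187.3] [585.1 223.8 183.5] [590.9 231.  189.3]
591 58 [593.9 227.6 186.3] [591.2 225.3 182.4] [596.9 231.7 188. ]
597 60 [599.6 229.5 185.2] [597.  227.2 180.3] [603.  233.7 187.5]
603 60 [606.1 231.  183.6] [603.  228.6 180.1] [608.9 235.4 185.6]
609 58 [611.7 232.4 182.4] [609.  230.2 177.7] [614.9 236.4 184.8]
615 172 [618.6 232.8 186.5] [615.1 230.1 170.2] [621.  241.9 193.5]
621 236 [624.  232.2 187.1] [621.  229.6 170. ] [627.  243.  193.1]
627 50 [627.7 234.8 183.8] [627.  232.7 170. ] [628.4 240.2 192.5]
```

Call:
arm_command([
  {"x":8.3,"y":47,"z":0,"rx":0,"ry":0,"rz":0},
  {"x":8.3,"y":47,"z":0,"rx":0,"ry":0,"rz":0},
  {"x":8.3,"y":47,"z":0,"rx":0,"ry":0,"rz":0},
  {"x":0,"y":0,"z":0,"rx":0,"ry":0,"rz":3.8},
  {"x":0,"y":0,"z":0,"rx":-7,"ry":0,"rz":0},
])

```text
clock: 6.2
tool_pos: [579.5, -152.6, 298.6]
tcp_rot: [0.993, -0.101, -0.007, 0.062]
wrist_force: [0.0, -1.2, -1.0]
width: 14.9
grasp_force: 59.4
```

Call:
arm_command([
  {"x":0,"y":0,"z":0,"rx":-7,"ry":0,"rz":0},
  {"x":0,"y":0,"z":0,"rx":-7,"ry":0,"rz":0},
  {"x":0,"y":0,"z":0,"rx":-7,"ry":0,"rz":0},
  {"x":0,"y":0,"z":0,"rx":-7,"ry":0,"rz":0},
  {"x":0,"y":0,"z":0,"rx":0,"ry":0,"rz":0},
])

```text
clock: 6.7
tool_pos: [579.2, -147.2, 295.3]
tcp_rot: [0.949, -0.089, -0.033, 0.301]
wrist_force: [-0.7, -1.1, -2.4]
width: 15.2
grasp_force: 59.5
```

```bash
cat > f.py <<'E'
from h import *
import sys
np.set_printoptions(suppress=True)
s=read_state();c=capture('wrist');P=cloud(c,s);np.savez('w5',P=P,px=c['pixels'])
M=R.from_quat(s['tcp_rot']).as_matrix();print(s['clock'],s['tool_pos'],s['wrist_force'],s['joint_positions'].round(2),'\n',M.round(3))
a=np.deg2rad(35);b=np.deg2rad(79.2);ax=np.array([np.sin(a)*np.cos(b),np.sin(a)*np.sin(b),np.cos(a)])
m=np.array([561.4,-258.8,95])
tip=s['tool_pos']+M@[-.7,-.4,155.5];q=tip-m;h=q@ax
print('tip above mouth',h,'lateral in tool',(M.T@(q-h*ax)).round(1),'angle err (tool rotvec deg)',np.rad2deg(np.cross(M[:,2],-ax)@M).round(1))
u=np.cross(ax,[0,0,1]);u/=np.linalg.norm(u);v=np.cross(ax,u)
t=np.linspace(0,2*np.pi,40);im=c['pixels'][...,::-1].copy()
for rr,col in((17,(0,255,0)),(21,(0,0,255))):
    for h0 in (0,-40):
        if h0 and rr==17: continue
        g=proj(c,m+h0*ax+rr*(np.cos(t)[:,None]*u+np.sin(t)[:,None]*v),s)
        cv2.polylines(im,[np.int32(g*8)],True,col,1,shift=3)
g=proj(c,tip,s)[0];cv2.circle(im,(int(g[0]),int(g[1])),2,(255,0,0),-1);print(g)
x,y=int(np.clip(g[0],100,540)),int(np.clip(g[1],100,300))
cv2.imwrite(f'pics/{sys.argv[1]}.png',cv2.resize(im[y-100:y+100,x-100:x+100],None,fx=3,fy=3))
E
python3 f.py cup1
```

```text
6.7 [ 579.19879845 -147.19193092  295.30564974] [-0.69858632 -1.13175413 -2.42069302] [ 0.26  0.36 -0.2   0.56 -1.35  0.91] 
 [[ 0.982 -0.148 -0.117]
 [-0.189 -0.803 -0.566]
 [-0.01   0.577 -0.816]]
tip above mouth 73.38771299318176 lateral in tool [-5.6 22.7  0.2] angle err (tool rotvec deg) [0.3 0.5 0. ]
[314.06175827 173.17467579]
```

View pics/cup1.png

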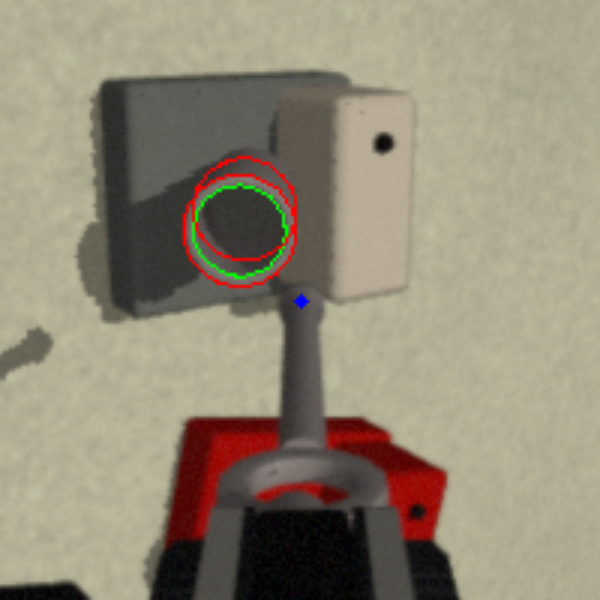

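The crop shows the cup's mouth at about (240,230) with the green model circle lying on it to within about 1 mm. The rod's foot is at (302,300), off to the right and below the mouth. I'll shift sideways, then go down the axis.

Call:
arm_command([
  {"x":5.6,"y":-22.7,"z":0,"rx":0.3,"ry":0.5,"rz":0},
  {"x":0,"y":0,"z":25,"rx":0,"ry":0,"rz":0},
  {"x":0,"y":0,"z":20,"rx":0,"ry":0,"rz":0},
  {"x":0,"y":0,"z":0,"rx":0,"ry":0,"rz":0},
  {"x":0,"y":0,"z":0,"rx":0,"ry":0,"rz":0},
])

```text
clock: 7.25
tool_pos: [585.4, -156.8, 250.6]
tcp_rot: [0.95, -0.091, -0.024, 0.297]
wrist_force: [-0.1, 0.4, -1.4]
width: 15.2
grasp_force: 59.3
```

```bash
python3 f.py cup2
```

```text
7.25 [ 585.44034147 -156.84212027  250.60944645] [-0.05560515  0.43738192 -1.44992882] [ 0.23  0.39 -0.27  0.58 -1.24  0.86] 
 [[ 0.982 -0.159 -0.1  ]
 [-0.188 -0.807 -0.56 ]
 [ 0.008  0.569 -0.823]]
tip above mouth 32.00028004210491 lateral in tool [4.8 2.2 0. ] angle err (tool rotvec deg) [-0.3 -0.4  0. ]
[314.07324493 173.1877435 ]
```

View pics/cup2.png

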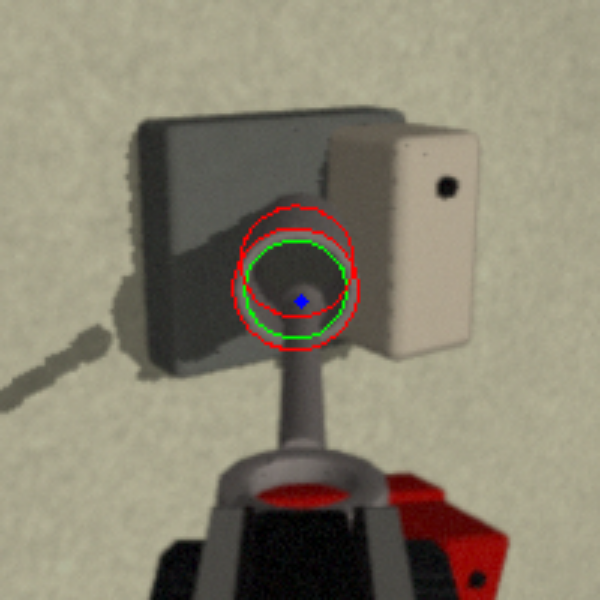

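The crop shows the foot at (302,300) and the mouth centred near (296,290), so they are nearly aligned. I'll let the arm settle and read again.

Call:
arm_command([
  {"x":0,"y":0,"z":0,"rx":0,"ry":0,"rz":0},
  {"x":0,"y":0,"z":0,"rx":0,"ry":0,"rz":0},
])

```text
clock: 7.5
tool_pos: [585.6, -156.2, 251.2]
tcp_rot: [0.95, -0.091, -0.024, 0.297]
wrist_force: [-0.8, -0.5, -0.9]
width: 14.9
grasp_force: 59.3
```

```bash
python3 f.py cup3; python3 f.py cup3 | grep tip
```

```text
7.5 [ 585.6026013  -156.24655121  251.19121162] [-0.77517883 -0.51091054 -0.85512218] [ 0.24  0.39 -0.27  0.58 -1.24  0.86] 
 [[ 0.982 -0.159 -0.099]
 [-0.187 -0.807 -0.56 ]
 [ 0.009  0.568 -0.823]]
tip above mouth 32.83071245582225 lateral in tool [5.1 2.  0. ] angle err (tool rotvec deg) [-0.4 -0.4 -0. ]
[314.07253347 173.18843387]
tip above mouth 32.63579055882464 lateral in tool [4.9 2.  0. ] angle err (tool rotvec deg) [-0.3 -0.4 -0. ]
```

Call:
arm_command([
  {"x":-4,"y":-3,"z":0,"rx":-0.35,"ry":-0.4,"rz":0},
  {"x":0,"y":0,"z":15,"rx":0,"ry":0,"rz":0},
  {"x":0,"y":0,"z":25,"rx":0,"ry":0,"rz":0},
  {"x":0,"y":0,"z":25,"rx":0,"ry":0,"rz":0},
  {"x":0,"y":0,"z":0,"rx":0,"ry":0,"rz":0},
])

```text
clock: 8.1
tool_pos: [571.7, -191.3, 192.4]
tcp_rot: [0.949, -0.092, -0.032, 0.3]
wrist_force: [0.9, -0.6, -2.7]
width: 15.2
grasp_force: 59.3
```

Call:
arm_command([
  {"x":0,"y":0,"z":0,"rx":0,"ry":0,"rz":0},
  {"x":0,"y":0,"z":0,"rx":0,"ry":0,"rz":0},
])

```text
clock: 8.3
tool_pos: [575.6, -189.6, 196.5]
tcp_rot: [0.949, -0.092, -0.027, 0.3]
wrist_force: [0.2, 0.4, -0.6]
width: 15.4
grasp_force: 59.3
```

```bash
cat > g.py <<'E'
from h import *
a=np.deg2rad(35);b=np.deg2rad(79.2);ax=np.array([np.sin(a)*np.cos(b),np.sin(a)*np.sin(b),np.cos(a)]);m=np.array([561.4,-258.8,95])
s=read_state();M=R.from_quat(s['tcp_rot']).as_matrix();q=s['tool_pos']+M@[-.7,-.4,155.5]-m;h=q@ax
print(s['clock'],'depth',-h,'lat',(M.T@(q-h*ax)).round(1),'ang',np.rad2deg(np.cross(M[:,2],-ax)@M).round(2),'F tool',(M.T@s['wrist_force']).round(2),s['torque'].round(2))
E
python3 g.py
```

```text
8.3 depth 31.795795451971273 lat [0.5 0.  0. ] ang [ 0.03 -0.09 -0.  ] F tool [ 0.11 -0.71  0.18] [ 1.42 -0.23  0.04]
```

Call:
arm_command([
  {"x":0,"y":0,"z":6,"rx":0,"ry":0,"rz":0},
  {"x":0,"y":0,"z":5,"rx":0,"ry":0,"rz":0},
  {"x":0,"y":0,"z":0,"rx":0,"ry":0,"rz":0},
  {"x":0,"y":0,"z":0,"rx":0,"ry":0,"rz":0},
  {"x":0,"y":0,"z":0,"rx":0,"ry":0,"rz":0},
])

```text
clock: 8.8
tool_pos: [573.5, -196.4, 186.5]
tcp_rot: [0.949, -0.092, -0.028, 0.3]
wrist_force: [0.0, -0.2, -0.1]
width: 15.2
grasp_force: 59.4
```

```bash
cat >> g.py <<'E'
import sys
if len(sys.argv)>1:
    D=[];F=[]
    for i in range(int(sys.argv[1])):
        capture('wrist');s=read_state();q=s['tool_pos']+M@[-.7,-.4,155.5]-m;D.append(-(q@ax));F.append(M.T@s['wrist_force'])
    print('mean depth',np.mean(D).round(2),'F',np.mean(F,0).round(2),'sd',np.std(F,0).round(2),np.std(D).round(2))
E
python3 g.py 4
```

```text
8.8 depth 44.07004008168899 lat [-0.7  0.1  0. ] ang [ 0.05  0.04 -0.  ] F tool [0.08 0.1  0.25] [ 1.36 -0.24  0.01]
mean depth 44.06 F [-0.11 -0.77  0.35] sd [0.51 0.32 0.31] 0.02
```

Call:
arm_command([
  {"x":0,"y":0,"z":1,"rx":0,"ry":0,"rz":0},
  {"x":0,"y":0,"z":1,"rx":0,"ry":0,"rz":0},
  {"x":0,"y":0,"z":1,"rx":0,"ry":0,"rz":0},
  {"x":0,"y":0,"z":0,"rx":0,"ry":0,"rz":0},
  {"x":0,"y":0,"z":0,"rx":0,"ry":0,"rz":0},
])

```text
clock: 9.5
tool_pos: [573.0, -198.1, 183.9]
tcp_rot: [0.949, -0.092, -0.028, 0.3]
wrist_force: [-0.2, -0.9, -0.7]
width: 15.5
grasp_force: 59.4
```

```bash
python3 g.py 3
```

```text
9.5 depth 47.27243016812444 lat [-0.9  0.1  0. ] ang [ 0.05  0.06 -0.  ] F tool [0.02 0.37 1.07] [ 1.37 -0.26 -0.02]
mean depth 47.2 F [ 0.13 -0.84  0.72] sd [0.36 0.26 0.39] 0.01
```

Call:
arm_command([
  {"x":0,"y":0,"z":1,"rx":0,"ry":0,"rz":0},
  {"x":0,"y":0,"z":1,"rx":0,"ry":0,"rz":0},
  {"x":0,"y":0,"z":1,"rx":0,"ry":0,"rz":0},
  {"x":0,"y":0,"z":0,"rx":0,"ry":0,"rz":0},
  {"x":0,"y":0,"z":0,"rx":0,"ry":0,"rz":0},
])

```text
clock: 10.15
tool_pos: [572.7, -199.8, 181.4]
tcp_rot: [0.949, -0.092, -0.028, 0.3]
wrist_force: [-0.1, 0.2, -1.1]
width: 14.8
grasp_force: 59.4
```

```bash
python3 g.py 3
```

```text
10.15 depth 50.24229795975169 lat [-0.8  0.1  0. ] ang [ 0.05  0.06 -0.  ] F tool [-0.13 -0.75  0.77] [ 1.42 -0.27  0.  ]
mean depth 50.21 F [-0.21 -0.66  0.92] sd [0.09 0.48 0.03] 0.03
```

Call:
arm_command([
  {"x":0,"y":0,"z":1,"rx":0,"ry":0,"rz":0},
  {"x":0,"y":0,"z":1,"rx":0,"ry":0,"rz":0},
  {"x":0,"y":0,"z":1,"rx":0,"ry":0,"rz":0},
  {"x":0,"y":0,"z":0,"rx":0,"ry":0,"rz":0},
  {"x":0,"y":0,"z":0,"rx":0,"ry":0,"rz":0},
])

```text
clock: 10.8
tool_pos: [572.5, -201.3, 179.2]
tcp_rot: [0.949, -0.092, -0.028, 0.3]
wrist_force: [0.4, 1.8, 0.2]
width: 15.2
grasp_force: 59.8
```

```bash
python3 g.py 3
```

```text
10.8 depth 52.92994846456667 lat [-0.6  0.1  0. ] ang [0.05 0.02 0.  ] F tool [ 0.03 -1.45 -1.2 ] [ 1.52 -0.07 -0.11]
mean depth 52.96 F [-0.64 -0.32 -1.58] sd [0.73 0.36 0.21] 0.03
```

Call:
arm_command([
  {"x":0,"y":0,"z":1,"rx":0,"ry":0,"rz":0},
  {"x":0,"y":0,"z":1,"rx":0,"ry":0,"rz":0},
  {"x":0,"y":0,"z":0,"rx":0,"ry":0,"rz":0},
  {"x":0,"y":0,"z":0,"rx":0,"ry":0,"rz":0},
])

```text
clock: 11.35
tool_pos: [572.3, -202.5, 177.5]
tcp_rot: [0.949, -0.092, -0.028, 0.3]
wrist_force: [0.3, 1.3, 1.7]
width: 15.1
grasp_force: 59.9
```

```bash
python3 g.py 6
```

```text
11.35 depth 55.00719736851223 lat [-0.6  0.1  0. ] ang [0.05 0.02 0.  ] F tool [ 0.02 -0.13 -2.19] [ 1.55 -0.12 -0.12]
mean depth 55.06 F [-0.28 -0.7  -3.22] sd [0.37 0.35 0.65] 0.03
```

Call:
arm_command([
  {"x":0,"y":0,"z":1,"rx":0,"ry":0,"rz":0},
  {"x":0,"y":0,"z":1,"rx":0,"ry":0,"rz":0},
  {"x":0,"y":0,"z":0.8,"rx":0,"ry":0,"rz":0},
  {"x":0,"y":0,"z":0,"rx":0,"ry":0,"rz":0},
])

```text
clock: 12.05
tool_pos: [572.0, -204.1, 175.2]
tcp_rot: [0.949, -0.092, -0.028, 0.3]
wrist_force: [0.9, 4.4, 3.1]
width: 15.3
grasp_force: 60.2
```

```bash
python3 g.py 6
```

```text
12.05 depth 57.85228456065875 lat [-0.6  0.1  0. ] ang [ 0.05  0.03 -0.  ] F tool [ 0.04 -1.93 -5.12] [ 1.58 -0.17 -0.12]
mean depth 57.83 F [-0.34 -1.01 -4.81] sd [0.51 0.3  0.29] 0.02
```

Call:
arm_command([
  {"x":0,"y":0,"z":0.7,"rx":0,"ry":0,"rz":0},
  {"x":0,"y":0,"z":0,"rx":0,"ry":0,"rz":0},
  {"x":0,"y":0,"z":0,"rx":0,"ry":0,"rz":0},
])

```text
clock: 12.65
tool_pos: [571.9, -204.5, 174.6]
tcp_rot: [0.949, -0.092, -0.028, 0.3]
wrist_force: [0.2, 3.8, 4.5]
width: 15.5
grasp_force: 60.2
```

```bash
python3 g.py 8
```

```text
12.65 depth 58.60767165666403 lat [-0.7  0.1  0. ] ang [ 0.05  0.03 -0.  ] F tool [-0.53 -0.53 -5.88] [ 1.52 -0.2  -0.03]
mean depth 58.64 F [-0.22 -1.28 -5.77] sd [0.2  0.44 0.52] 0.02
```

Call:
arm_command([
  {"x":0,"y":0,"z":0,"rx":0,"ry":0,"rz":0},
  {"x":0,"y":0,"z":0,"rx":0,"ry":0,"rz":0},
  {"x":0,"y":0,"z":0,"rx":0,"ry":0,"rz":0},
  {"x":0,"y":0,"z":0,"rx":0,"ry":0,"rz":0},
  {"x":0,"y":0,"z":0,"rx":0,"ry":0,"rz":0},
])

```text
clock: 13.55
tool_pos: [571.8, -204.6, 174.5]
tcp_rot: [0.949, -0.092, -0.028, 0.3]
wrist_force: [0.0, 4.0, 4.6]
width: 15.6
grasp_force: 60.2
```

```bash
python3 g.py 1
```

```text
13.55 depth 58.70081811255195 lat [-0.8  0.1  0. ] ang [ 0.05  0.05 -0.  ] F tool [-0.72 -0.54 -6.03] [ 1.4  -0.25 -0.04]
mean depth 58.71 F [ 0.51 -1.2  -5.83] sd [0. 0. 0.] 0.0
```

Call:
arm_command([
  {"x":0,"y":0,"z":-10,"rx":0,"ry":0,"rz":0},
  {"x":0,"y":0,"z":-25,"rx":0,"ry":0,"rz":0},
  {"x":0,"y":0,"z":-35,"rx":0,"ry":0,"rz":0},
  {"x":0,"y":0,"z":-45,"rx":0,"ry":0,"rz":0},
  {"x":0,"y":0,"z":-45,"rx":0,"ry":0,"rz":0},
])

```text
clock: 14.1
tool_pos: [587.5, -113.9, 305.2]
tcp_rot: [0.949, -0.092, -0.031, 0.3]
wrist_force: [1.0, -0.6, -0.9]
width: 15.0
grasp_force: 59.4
```

The plate was pressed to about 6.2 mm, held for over a second, and the rod is lifted out. Next I'll turn it upright.

Call:
arm_command([
  {"x":0,"y":0,"z":0,"rx":7,"ry":0,"rz":0},
  {"x":0,"y":0,"z":0,"rx":7,"ry":0,"rz":0},
  {"x":0,"y":0,"z":0,"rx":7,"ry":0,"rz":0},
  {"x":0,"y":0,"z":0,"rx":7,"ry":0,"rz":0},
  {"x":0,"y":0,"z":0,"rx":7,"ry":0,"rz":0},
])

```text
clock: 14.6
tool_pos: [587.9, -113.6, 304.7]
tcp_rot: [0.995, -0.096, -0.001, -0.003]
wrist_force: [0.0, -1.0, -1.9]
width: 15.1
grasp_force: 59.4
```

Call:
arm_command([
  {"x":0,"y":0,"z":-20,"rx":0,"ry":0,"rz":-8.4},
  {"x":0,"y":0,"z":-20,"rx":0,"ry":0,"rz":-8.4},
  {"x":0,"y":0,"z":0,"rx":0,"ry":0,"rz":-8.4},
  {"x":0,"y":0,"z":0,"rx":0,"ry":0,"rz":0},
  {"x":0,"y":0,"z":0,"rx":0,"ry":0,"rz":0},
])

```text
clock: 15.1
tool_pos: [588.1, -114.1, 343.9]
tcp_rot: [0.993, 0.122, -0.001, -0.0]
wrist_force: [0.3, 0.0, -1.6]
width: 15.0
grasp_force: 59.5
```

```bash
cat > k.py <<'E'
from h import *
np.set_printoptions(suppress=True)
def rep(tip=np.array([557.3,220.8,192.]),yaw=14.3):
    s=read_state();M=R.from_quat(s['tcp_rot']).as_matrix();y=np.deg2rad(yaw)
    sx=np.array([np.cos(y),np.sin(y),0]);sy=np.array([-np.sin(y),np.cos(y),0])
    eye=s['tool_pos']+M@[-.7,-.4,25.5];d=eye-tip
    print(s['clock'],s['tool_pos'].round(1),'eye',eye.round(1),'rel tip: along',(d@sx).round(1),'side',(d@sy).round(1),'up',d[2].round(1),'| F',s['wrist_force'].round(2))
    print('yaw',np.rad2deg(np.arctan2(M[1,0],M[0,0])).round(2),'rot needed to vertical (tool deg)',np.rad2deg(np.cross(M[:,2],[0,0,-1])@M).round(2))
    g=tip-30*sx-eye;print('to pre-peg, tool axes',(M.T@g).round(1));return s,M
if __name__=='__main__': rep()
E
python3 k.py
```

```text
15.1 [ 588.1 -114.1  343.9] eye [ 587.2 -113.9  318.4] rel tip: along -53.7 side -331.7 up 126.4 | F [ 0.3   0.03 -1.63]
yaw 14.0 rot needed to vertical (tool deg) [-0.03  0.15 -0.  ]
to pre-peg, tool axes [  22.2 -331.7  126.5]
```

Call:
arm_command([
  {"x":3,"y":-47,"z":0,"rx":0,"ry":0,"rz":0},
  {"x":3,"y":-47,"z":0,"rx":0,"ry":0,"rz":0},
  {"x":3,"y":-47,"z":0,"rx":0,"ry":0,"rz":0},
  {"x":3,"y":-47,"z":0,"rx":0,"ry":0,"rz":0},
  {"x":3,"y":-47,"z":0,"rx":0,"ry":0,"rz":0},
])

```text
clock: 15.6
tool_pos: [544.6, 118.8, 344.1]
tcp_rot: [0.993, 0.122, -0.001, 0.001]
wrist_force: [1.1, 0.6, -1.2]
width: 15.0
grasp_force: 59.6
```

Call:
arm_command([
  {"x":3.5,"y":-48,"z":0,"rx":0,"ry":0,"rz":0},
  {"x":3.5,"y":-48,"z":0,"rx":0,"ry":0,"rz":0},
  {"x":0,"y":0,"z":40,"rx":0,"ry":0,"rz":0},
  {"x":0,"y":0,"z":40,"rx":0,"ry":0,"rz":0},
  {"x":0,"y":0,"z":20,"rx":0,"ry":0,"rz":0},
])

```text
clock: 16.1
tool_pos: [526.4, 211.4, 239.9]
tcp_rot: [0.992, 0.122, -0.004, 0.002]
wrist_force: [-0.8, -0.3, -1.9]
width: 15.4
grasp_force: 59.5
```

Call:
arm_command([
  {"x":0,"y":0,"z":0,"rx":0,"ry":0,"rz":0},
  {"x":0,"y":0,"z":0,"rx":0,"ry":0,"rz":0},
])

```text
clock: 16.3
tool_pos: [529.5, 211.9, 245.1]
tcp_rot: [0.992, 0.123, 0.0, 0.001]
wrist_force: [-0.5, -0.4, -0.2]
width: 15.1
grasp_force: 59.5
```

```bash
cat > l.py <<'E'
from k import *
import sys
s,M=rep();c=capture('wrist');P=cloud(c,s);np.savez('w6',P=P,px=c['pixels'])
im=c['pixels'][...,::-1].copy()
y=np.deg2rad(14.3);tip=np.array([557.3,220.8,192.]);root=tip+np.array([64.6*np.cos(y),64.6*np.sin(y),-13.7])
for X,col in((tip,(0,0,255)),(root,(0,255,0)),(s['tool_pos']+M@[-.7,-.4,25.5],(255,0,0))):
    g=proj(c,X,s)[0];print(g);cv2.circle(im,(int(g[0]),int(g[1])),2,col,-1)
cv2.imwrite(f'pics/{sys.argv[1]}.png',cv2.resize(im[0:260,190:450],None,fx=2.3,fy=2.3))
X=P[(P[...,0]>535)&(P[...,0]<625)&(P[...,1]>190)&(P[...,1]<260)&(P[...,2]>174)&(P[...,2]<200)]
T=(X-s['tool_pos'])@M
for k in range(10,110,8):
    Y=T[(T[:,0]>k)&(T[:,0]<=k+8)]
    if len(Y):print(k,len(Y),np.median(Y,0).round(1),Y.min(0).round(1),Y.max(0).round(1))
E
python3 l.py peg1
```

```text
16.3 [529.5 211.9 245.1] eye [528.8 212.  219.6] rel tip: along -29.8 side -1.5 up 27.6 | F [-0.49 -0.42 -0.21]
yaw 14.13 rot needed to vertical (tool deg) [ 0.13 -0.02 -0.  ]
to pre-peg, tool axes [-0.2 -1.5 27.6]
[310.32256702 171.73155585]
[309.76126644  58.13869763]
[312.92839868 237.63695239]
26 89 [31.4 -2.1 50.8] [28.1 -4.6 48.6] [33.9  0.8 54.3]
34 143 [38.  -2.1 52. ] [34.1 -5.2 49.6] [42.   0.8 55.6]
42 155 [46.  -2.1 53.9] [42.  -5.1 51.5] [50.   0.8 56.7]
50 154 [54.1 -2.1 55.7] [50.2 -5.1 53. ] [57.9  0.8 58.7]
58 160 [62.  -2.1 57.3] [58.1 -5.1 54.6] [66.   0.8 60.9]
66 145 [69.9 -2.1 59. ] [66.  -5.1 56.9] [73.8  0.8 61.7]
74 140 [77.9 -2.4 60.8] [74.2 -5.  58.8] [81.5  0.2 63.5]
82 144 [85.9 -2.1 62.4] [82.  -5.  52.1] [90.   0.2 65.6]
90 289 [94.5 -1.9 53. ] [90.  -7.4 51. ] [97.8  3.5 70.9]
98 33 [98.6 -4.1 53. ] [98.1 -7.3 51.6] [99.8  0.3 54.5]
```

View pics/peg1.png

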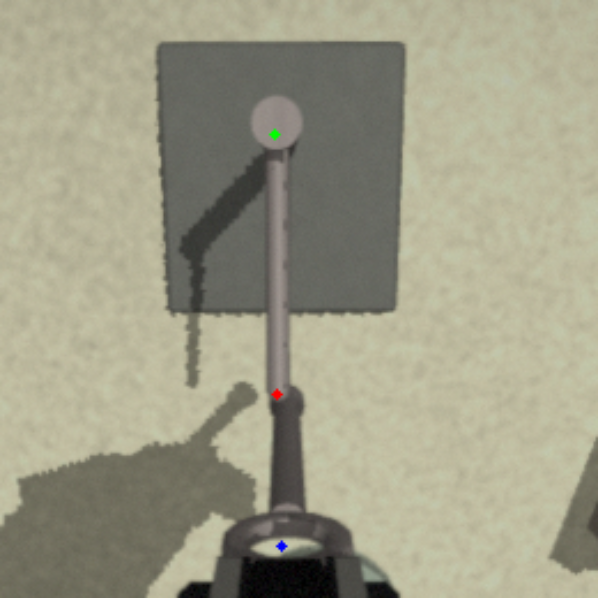

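The crop shows the peg straight ahead of the rod, parallel to the tool x axis, from its tip at (277,394) to the post at (276,125). The ring is at (285,535). It needs -1.7 mm in y and +27 mm in z, and then the ring can be threaded on.

Call:
arm_command([
  {"x":0,"y":-1.7,"z":14,"rx":0,"ry":0,"rz":0},
  {"x":0,"y":0,"z":13,"rx":0,"ry":0,"rz":0},
  {"x":0,"y":0,"z":0,"rx":0,"ry":0,"rz":0},
  {"x":0,"y":0,"z":0,"rx":0,"ry":0,"rz":0},
])

```text
clock: 16.75
tool_pos: [529.3, 213.5, 218.6]
tcp_rot: [0.992, 0.123, 0.001, 0.001]
wrist_force: [-0.0, 0.4, -0.7]
width: 15.0
grasp_force: 59.6
```

```bash
python3 l.py peg2
```

```text
16.75 [529.3 213.5 218.6] eye [528.6 213.6 193.1] rel tip: along -29.6 side 0.2 up 1.1 | F [-0.    0.42 -0.68]
yaw 14.18 rot needed to vertical (tool deg) [ 0.09 -0.09  0.  ]
to pre-peg, tool axes [-0.4  0.2  1.1]
[312.99291308 185.74846056]
[312.54999245  55.99349408]
[312.92686202 237.63721823]
26 114 [31.3 -0.3 24.1] [28.  -2.9 22.5] [34.   2.3 26.7]
34 190 [38.1 -0.3 25.6] [34.  -3.4 22.9] [41.9  2.3 28.9]
42 189 [46.  -0.8 27.2] [42.1 -3.4 25.2] [50.   2.3 30. ]
50 192 [54.  -0.3 29.1] [50.  -3.4 26.1] [57.9  2.3 32.1]
58 199 [62.  -0.3 30.8] [58.  -3.4 28.5] [66.   2.3 33.7]
66 193 [70.  -0.7 32.6] [66.1 -3.3 30.3] [74.   2.3 36. ]
74 201 [78.  -0.7 34.3] [74.  -3.3 32.1] [81.8  2.3 37.7]
82 202 [86.1 -0.4 35.9] [82.3 -3.3 26. ] [89.9  2.3 39.5]
90 397 [94.4 -0.2 26.4] [90.  -5.8 24.3] [98.   5.5 38.7]
98 36 [98.5 -2.9 26.4] [98.  -5.3 24.5] [99.3  1.7 27.7]
```

Call:
arm_command([
  {"x":11,"y":0,"z":0,"rx":0,"ry":0,"rz":0},
  {"x":11,"y":0,"z":0,"rx":0,"ry":0,"rz":0},
  {"x":11,"y":0,"z":0,"rx":0,"ry":0,"rz":0},
  {"x":11,"y":0,"z":2.5,"rx":0,"ry":0,"rz":0},
  {"x":11,"y":0,"z":2.5,"rx":0,"ry":0,"rz":0},
])

```text
clock: 17.3
tool_pos: [583.5, 227.3, 212.6]
tcp_rot: [0.992, 0.123, 0.0, 0.001]
wrist_force: [1.0, 1.0, -1.4]
width: 14.9
grasp_force: 59.6
```

Call:
arm_command([
  {"x":0,"y":0,"z":0,"rx":0,"ry":0,"rz":0},
  {"x":0,"y":0,"z":0,"rx":0,"ry":0,"rz":0},
])

```text
clock: 17.5
tool_pos: [582.3, 226.9, 212.3]
tcp_rot: [0.992, 0.123, -0.0, 0.001]
wrist_force: [-0.1, -0.1, -0.4]
width: 15.1
grasp_force: 59.6
```

```bash
python3 l.py peg3
```

```text
17.5 [582.3 226.9 212.3] eye [581.5 227.  186.8] rel tip: along 25.0 side 0.0 up -5.2 | F [-0.14 -0.11 -0.4 ]
yaw 14.16 rot needed to vertical (tool deg) [0.1  0.03 0.  ]
to pre-peg, tool axes [-55.    0.2  -5.1]
[313.18787871 281.93499036]
[312.71972262 163.7073137 ]
[312.92759192 237.6350353 ]
10 165 [13.9 -0.3 25.9] [10.1 -3.  23.6] [17.9  2.4 29. ]
18 166 [22.  -0.3 27.6] [18.  -3.  24.7] [26.   2.4 30.3]
26 126 [29.  -0.3 29.2] [26.  -3.  26.8] [32.2  2.4 32.3]
34 281 [39.  -0.3 20.2] [34.9 -6.4 18.5] [42.   5.2 26. ]
42 118 [43.2 -2.7 20.4] [42.1 -6.3 18.1] [45.1  5.3 37.5]
```

View pics/peg3.png

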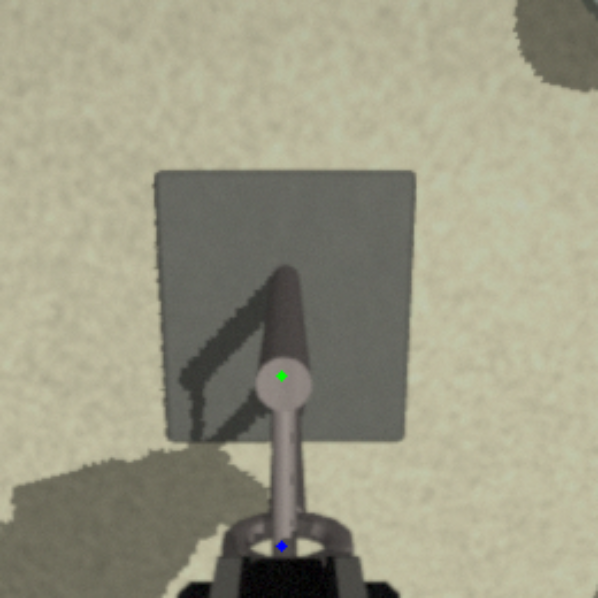

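The crop shows the peg running from the post at (284,382) into the ring at (285,535). By depth, its centre line passes through the middle of the eye. I'll lower the ring onto it.

Call:
arm_command([
  {"x":0,"y":0,"z":2,"rx":0,"ry":0,"rz":0},
  {"x":0,"y":0,"z":2,"rx":0,"ry":0,"rz":0},
  {"x":0,"y":0,"z":1,"rx":0,"ry":0,"rz":0},
  {"x":0,"y":0,"z":0,"rx":0,"ry":0,"rz":0},
  {"x":0,"y":0,"z":0,"rx":0,"ry":0,"rz":0},
])

```text
clock: 18.05
tool_pos: [582.3, 227.0, 208.2]
tcp_rot: [0.992, 0.124, 0.001, 0.001]
wrist_force: [-0.1, 0.4, -1.6]
width: 15.1
grasp_force: 59.6
```

```bash
cat > n.py <<'E'
from k import *
rep();F=[]
for i in range(4): capture('wrist');F.append(read_state()['wrist_force'])
print(np.mean(F,0))
E
python3 n.py
```

```text
18.05 [582.3 227.  208.2] eye [581.6 227.2 182.7] rel tip: along 25.1 side 0.2 up -9.3 | F [-0.07  0.4  -1.61]
yaw 14.19 rot needed to vertical (tool deg) [ 0.08 -0.06  0.  ]
to pre-peg, tool axes [-55.1   0.3  -9.4]
[ 0.215129   -0.25687033 -0.95216337]
```

Call:
arm_command([
  {"x":0,"y":0,"z":1,"rx":0,"ry":0,"rz":0},
  {"x":0,"y":0,"z":0,"rx":0,"ry":0,"rz":0},
  {"x":0,"y":0,"z":0,"rx":0,"ry":0,"rz":0},
])

```text
clock: 18.55
tool_pos: [582.3, 227.0, 207.0]
tcp_rot: [0.992, 0.123, 0.001, 0.001]
wrist_force: [0.2, 0.5, -0.9]
width: 14.9
grasp_force: 59.6
```

```bash
python3 n.py
```

```text
18.55 [582.3 227.  207. ] eye [581.6 227.2 181.5] rel tip: along 25.1 side 0.2 up -10.5 | F [ 0.19  0.53 -0.88]
yaw 14.18 rot needed to vertical (tool deg) [ 0.08 -0.05  0.  ]
to pre-peg, tool axes [-55.1   0.3 -10.5]
[-0.04735634  0.09277995 -1.06965848]
```

Call:
arm_command([
  {"x":0,"y":0,"z":0.5,"rx":0,"ry":0,"rz":0},
  {"x":0,"y":0,"z":0.5,"rx":0,"ry":0,"rz":0},
  {"x":0,"y":0,"z":0,"rx":0,"ry":0,"rz":0},
  {"x":0,"y":0,"z":0,"rx":0,"ry":0,"rz":0},
])

```text
clock: 19.15
tool_pos: [582.4, 227.0, 206.4]
tcp_rot: [0.992, 0.124, 0.001, 0.001]
wrist_force: [-1.2, 0.1, 1.2]
width: 15.1
grasp_force: 59.7
```

```bash
python3 n.py
```

```text
19.15 [582.4 227.  206.4] eye [581.7 227.2 180.9] rel tip: along 25.2 side 0.2 up -11.1 | F [-1.23  0.05  1.18]
yaw 14.19 rot needed to vertical (tool deg) [ 0.08 -0.08  0.  ]
to pre-peg, tool axes [-55.2   0.3 -11.2]
[-0.58826584 -0.53634301  1.27565229]
```

The ring rests on the peg with about 2 N. Now I'll let go.

Call:
arm_command([
  {"x":0,"y":0,"z":-0.3,"rx":0,"ry":0,"rz":0},
  {"x":0,"y":0,"z":0,"rx":0,"ry":0,"rz":0},
  {"x":0,"y":0,"z":0,"rx":0,"ry":0,"rz":0},
  {"x":0,"y":0,"z":0,"rx":0,"ry":0,"rz":0},
  {"x":0,"y":0,"z":0,"rx":0,"ry":0,"rz":0},
], claw=0, newtons=20)

```text
clock: 19.85
tool_pos: [582.4, 227.0, 206.3]
tcp_rot: [0.992, 0.123, 0.001, 0.001]
wrist_force: [0.7, -0.3, 0.3]
width: 85.0
grasp_force: 0.0
```

Call:
arm_command([
  {"x":0,"y":0,"z":-10,"rx":0,"ry":0,"rz":0},
  {"x":0,"y":0,"z":-25,"rx":0,"ry":0,"rz":0},
  {"x":0,"y":0,"z":-40,"rx":0,"ry":0,"rz":0},
  {"x":0,"y":0,"z":-40,"rx":0,"ry":0,"rz":0},
  {"x":0,"y":0,"z":-40,"rx":0,"ry":0,"rz":0},
])

```text
clock: 20.35
tool_pos: [582.0, 226.9, 364.1]
tcp_rot: [0.992, 0.124, 0.001, 0.001]
wrist_force: [0.5, -0.2, 0.7]
width: 85.6
grasp_force: 0.0
```

Call:
arm_command([
  {"x":-45,"y":0,"z":0,"rx":0,"ry":0,"rz":0},
  {"x":-45,"y":0,"z":0,"rx":0,"ry":0,"rz":0},
  {"x":0,"y":0,"z":0,"rx":0,"ry":0,"rz":0},
  {"x":0,"y":0,"z":0,"rx":0,"ry":0,"rz":0},
  {"x":0,"y":0,"z":0,"rx":0,"ry":0,"rz":0},
])

```text
clock: 20.85
tool_pos: [495.5, 205.4, 362.0]
tcp_rot: [0.992, 0.123, 0.001, 0.0]
wrist_force: [-0.5, 0.1, -1.0]
width: 84.9
grasp_force: 0.0
```

```bash
cat > o.py <<'E'
from h import *
import sys
np.set_printoptions(suppress=True)
c=capture('scene');P=cloud(c);s=read_state();print(s['clock'],s['tool_pos'])
for r in silhouettes('scene','rod')[:2]:
    print(r['bbox'],r['confidence'])
for k in range(3):
    c=capture('scene');P=cloud(c)
    X=P[(P[...,0]>540)&(P[...,0]<613)&(P[...,1]>180)&(P[...,1]<270)&(P[...,2]>22)&(P[...,2]<255)]
    for z0 in range(45,255,30):
        Y=X[(X[:,2]>z0)&(X[:,2]<=z0+30)]
        if len(Y):print(z0,len(Y),np.median(Y,0).round(1))
save(c,'end_'+sys.argv[1],(300,90,420,230),4)
E
python3 o.py 1
```

```text
20.9 [495.70625052 205.49802439 361.49499533]
[354.7, 124.0, 366.0, 175.9] 0.76
[392.4, 204.2, 412.7, 235.2] 0.42
45 22 [578.1 221.9  62.1]
75 23 [579.8 221.9  89.1]
105 25 [580.5 223.1 118.8]
135 25 [582.9 222.  145.9]
165 62 [585.1 223.5 185. ]
195 39 [585.8 218.6 210.3]
225 34 [586.  220.6 238.7]
45 23 [577.9 223.2  61.2]
75 24 [579.7 223.7  89.5]
105 24 [580.4 222.3 120.3]
135 23 [582.  223.2 145.7]
165 60 [584.9 221.6 184.8]
195 40 [586.4 219.2 211.3]
225 34 [585.9 220.6 236.7]
45 22 [577.8 223.   62.2]
75 23 [579.6 222.3  89. ]
105 23 [581.6 221.3 118. ]
135 26 [582.1 222.4 144.9]
165 61 [585.4 221.3 185.4]
195 40 [585.7 219.  212.4]
225 33 [585.4 219.9 237.1]
```

View pics/end_1.png

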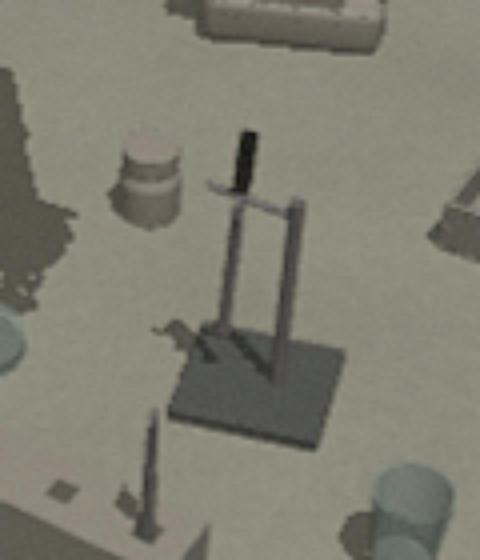

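The picture shows the rod hanging on the peg, with its black handle at (245,160), the peg from (212,187) to (290,210) and its foot at (222,330). The stand and jar are undisturbed. It leans about 3°, so I'll check whether it is still settling.

Call:
arm_command([
  {"x":0,"y":0,"z":0,"rx":0,"ry":0,"rz":0},
  {"x":0,"y":0,"z":0,"rx":0,"ry":0,"rz":0},
  {"x":0,"y":0,"z":0,"rx":0,"ry":0,"rz":0},
  {"x":0,"y":0,"z":0,"rx":0,"ry":0,"rz":0},
  {"x":0,"y":0,"z":0,"rx":0,"ry":0,"rz":0},
])

```text
clock: 21.6
tool_pos: [494.9, 205.1, 361.3]
tcp_rot: [0.992, 0.123, 0.001, 0.001]
wrist_force: [-0.5, -0.5, -0.1]
width: 85.4
grasp_force: 0.0
```

Call:
arm_command([
  {"x":0,"y":0,"z":0,"rx":0,"ry":0,"rz":0},
  {"x":0,"y":0,"z":0,"rx":0,"ry":0,"rz":0},
  {"x":0,"y":0,"z":0,"rx":0,"ry":0,"rz":0},
  {"x":0,"y":0,"z":0,"rx":0,"ry":0,"rz":0},
  {"x":0,"y":0,"z":0,"rx":0,"ry":0,"rz":0},
])

```text
clock: 22.1
tool_pos: [494.9, 205.1, 361.3]
tcp_rot: [0.992, 0.123, 0.001, 0.001]
wrist_force: [-0.4, 0.5, -0.0]
width: 85.4
grasp_force: 0.0
```

```bash
python3 o.py 2|tail -7
python3 - <<'E'
from h import *
s=read_state();c=capture('wrist');P=cloud(c,s)
for lo in range(30,255,25):
    Y=P[(P[...,0]>545)&(P[...,0]<611)&(P[...,1]>190)&(P[...,1]<262)&(P[...,2]>lo)&(P[...,2]<=lo+25)]
    if len(Y)>3:print(lo,len(Y),np.median(Y,0).round(1))
c=capture('top');P0=np.load('top.npz')['P'];P1=cloud(c)
for n,x,y in [('beaker',787,132),('reagent',785,-125),('jar',418,385),('petri',386,154),('slide',375,-125),('plain',506,-5),('spoon',642,-5)]:
    r=[]
    for P in(P0,P1):
        m=(abs(P[...,0]-x)<55)&(abs(P[...,1]-y)<(30 if n in('plain','spoon') else 55))&(P[...,2]>(100 if n in('plain','spoon') else 10));r.append(np.nanmedian(P[m],0).round(1))
    print(n,*r)
E
```

```text
45 22 [577.8 222.3  61.7]
75 24 [579.5 222.9  89.2]
105 24 [580.8 222.3 118.5]
135 24 [582.1 222.9 145.2]
165 61 [584.9 222.4 185.7]
195 39 [586.4 218.6 210.8]
225 35 [586.2 219.5 237. ]
55 11 [571.5 230.5  62.5]
155 7 [575.9 233.9 175.6]
180 429 [579.7 227.8 189.9]
205 20 [576.8 225.9 221.6]
230 370 [583.7 225.7 241.5]
beaker [789.3 130.7  52.2] [788.6 131.4  51.3]
reagent [ 774.4 -121.3   88.9] [ 774.8 -121.2   88.1]
jar [416.9 382.   66.5] [394.6 358.5 694.1]
petri [385.2 154.9  15.9] [386.6 155.7  15.7]
slide [ 372.9 -122.9   34.4] [ 372.8 -123.    34.5]
plain [503.3  -3.3 177.4] [503.9  -3.3 177. ]
spoon [639.5  -5.6 161.7] [639.7  -5.7 158.1]
```

The rod hangs still at its natural rest angle of about 3°, with the same readings a second apart. The other things are where they were; only the jar could not be re-measured, because the arm hides it from above. I'll hand in.

```bash
python3 -c "
from bench import sign_off; print(sign_off())"
```

```text
the job is handed in; nothing more can be done
None
```

The job is handed in at about 22 s: the rod was dipped, pressed the plate about 6.2 of 7 mm (felt by force) for over a second, and now hangs still on the peg by its ring at a slight lean of about 3°, with the robot clear and nothing else seen to have moved.

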